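# Fit the filling sleeve on the pill dispensing tower

## Task

Fit the filling sleeve back on the dispensing tower: of the three sleeves standing on the trolley take the one whose bore just fits the tower's slanted filling neck, and push it down the neck notched end first. Feel for the two lugs of the collar by turning the sleeve until its notches drop over them and it sits flush on the collar; keep hold of it until it is fully home, then let go. Leave the other sleeves and everything else standing where they are.

Things in the scene. Friction and masses are not known exactly. Their poses are not given: they have to be found in the camera images.
- sleeve_a: loose ivory plastic tube, twelve-sided, open both ends, upright, 120 mm long, across flats 40 mm outside, 32 mm bore (too narrow for the 37 mm neck). Origin: on its axis at the notched lower end; z along the tube to the plain end. Two notches through the wall of that end, 14 mm deep, 9 to 12 mm wide, at +x and -x; flats face 0, 30, 60.. degrees from x
- sleeve_b: loose ivory plastic tube, twelve-sided, open both ends, upright, 120 mm long, across flats 47 mm outside, 39 mm bore (the one that just fits the 37 mm neck). Origin: on its axis at the notched lower end; z along the tube to the plain end. Two notches through the wall of that end, 14 mm deep, 9 to 12 mm wide, at +x and -x; flats face 0, 30, 60.. degrees from x
- sleeve_c: loose ivory plastic tube, twelve-sided, open both ends, upright, 120 mm long, across flats 56 mm outside, 48 mm bore (far too loose on the 37 mm neck). Origin: on its axis at the notched lower end; z along the tube to the plain end. Two notches through the wall of that end, 14 mm deep, 9 to 12 mm wide, at +x and -x; flats face 0, 30, 60.. degrees from x
- neck: the tower's fixed filling neck: round spigot 37 mm in diameter, 68 mm long, its last 12 mm tapering to 24 mm; leans 32 degrees from vertical, away from the tower. Origin: on its axis in the upper face of the aluminium collar (68 mm across) where the sleeve must sit; z outward along the neck; y level; x towards the tower
- collar (a point): same point as the neck's origin. Two lugs on the collar, half a turn apart, 5 mm wide, 10 mm high, out to 28 mm from the axis, enter the notches. The collar is clamped at an unmeasured angle, too stiff to turn with the sleeve: the lugs' line lies within 0.5 rad either way of the neck's y axis, about z. Unless notches meet lugs within about 0.06 rad the sleeve stops 10 mm short
- neck_tip (a point): centre of the neck's free end, 68 mm from the collar along the neck's axis
- tower: fixed dispensing tower, 240 x 170 mm base, column face 95 mm behind the neck rising to 430 mm with stacked drums. Origin at the centre of its underside; neck on its -x side, clear chute to a ramekin on its -y side, z up
- ramekin: white ceramic ramekin under the chute, 86 mm across, 44 mm tall, bystander. Origin at the centre of its underside
- vial_a: amber vial with white cap, 34 mm across, 66 mm tall, upright bystander. Origin at the centre of its underside
- vial_b: amber vial with white cap, 34 mm across, 66 mm tall, upright bystander. Origin at the centre of its underside
- vial_c: amber vial with white cap, 34 mm across, 66 mm tall, upright bystander. Origin at the centre of its underside
- domino: tortoiseshell domino lying flat, 50 x 25 x 10 mm, bystander. Origin at the centre of its underside, x along its length
- counter: chrome hand tally counter lying on its back, 48 mm across, 44 mm tall, bystander. Origin at the centre of its underside
Mind the look-alikes: they are no part of the job. What is shaped like the sleeve_b but blue or green is not meant. Leave any orange look-alike of the sleeve_c alone.

How it is judged (in metres and radians):
On the way:
1. the 39 mm bore sleeve sits home on the collar while the gripper still touches it (distance between sleeve_b and neck below 0.005 m and angle between the z axis of sleeve_b and the z axis of neck, either way round below 0.08 rad and contact force between the fingers and sleeve_b above 0.3 N), for 0.1 s.
At the end, for the whole second after the job is handed in: the 39 mm bore sleeve is on the neck, notched end down, its lower end within 5 mm of the neck origin and its axis within 0.08 rad of the neck's, at rest; the other sleeves, ramekin, vials, domino and counter stand upright within 30 mm of where they began (distance between sleeve_b and neck below 0.005 m and angle between the z axis of sleeve_b and the z axis of neck, either way round below 0.08 rad and linear speed of sleeve_b below 0.02 m/s and distance of each of vial_a, vial_b, vial_c, domino, counter, ramekin, sleeve_a, sleeve_c from where it was at the start of the episode below 0.03 m and angle between each of vial_a, vial_b, vial_c, domino, counter, ramekin, sleeve_a, sleeve_c's own z axis and vertical below 0.3 rad); the robot touches nothing.
It fails at once if a bystander or another sleeve is moved by more than 60 mm or knocked over (distance of any of vial_a, vial_b, vial_c, domino, counter, ramekin, sleeve_a, sleeve_c from where it was at the start of the episode above 0.06 m or angle between any of vial_a, vial_b, vial_c, domino, counter, ramekin, sleeve_a, sleeve_c's own z axis and vertical above 0.8 rad).
It also fails if it takes over 48 s, if anything falls off the work surface, if the arm or the gripper's body presses on something with over 40 N, if the wrist force passes 120 N, or if a joint passes its speed limit or range.

## Robot

A 6-joint arm with a two-finger parallel gripper is mounted at the origin on the work surface. World frame = base frame: x ahead of the robot, y to its left, z up, the work surface at z = 0. Lengths are in mm, angles in rad, forces in N, time in s.
With the tool pointing down it reaches from about 375 to 975 mm from the base axis. Payload 3.8 kg.
Tool frame: the origin (TCP) lies at the very end of the fingers, on their centre line; the grasp point (between the pads) lies 19 mm behind it; z points along the fingers, y is the line along which they close (so a half turn about z gives the same grasp; the last joint's range is limited). The gripper opens to 85 mm and grips with 20 to 120 N. Pads are 22 mm wide; open, the fingers measure 114 mm over their backs; the gripper's body (76 mm by 85 mm) begins 54 mm behind the grasp point. The pads swing forward as they close: fully open they stand 13 mm farther back than shut.
Start: joints at [1.07, 0.264, 1.604, -0, 1.274, -0.037], TCP at [301.958, 603.688, 199.58] pointing down, gripper open.
Joint ranges: [-2.63, 2.63], [-0.94, 2.18], [0.31, 2.57], [-1.31, 4.45], [0, 2.66], [-2.55, 2.55]. Speed limits (rad/s): [2.57, 2.57, 3.14, 3.14, 3.14, 3.14].

## Interface

Orientations are given as a 3x3 rotation matrix whose columns are the frame's x, y, z axes.
In Python, from plant import telemetry, eyes, job gives the robot as it stands.
- The arm moves only by the tool move_arm, never from a script. Its argument "rows" is a list of rows, each an object with "travel": the shift along the tool's x, y, z each as a share of 400 mm, from -1 to 1, a list of three; "twist": the turn, a rotation vector about the tool's x, y, z each as a share of 120 degrees, from -1 to 1, a list of three; "fingers": the opening, from -1 (shut) to 1 (fully open). In form: [{"travel": [dx, dy, dz], "twist": [wx, wy, wz], "fingers": fingers}, ...]. A call has 1 to 12 rows; each row is the pose to reach, as a shift and turn from the pose commanded when the call began, along the tool's axes at that moment; what a row does not reach only later rows make up. A row lasts 1/10 s, in which the tool goes at most 50 mm and 8.59 degrees, less where a joint would pass 70% of its speed; a pose out of reach is approached as far as the arm can. A call with a number of a shift or a turn outside -1 to 1 is refused whole. A call with a gripper value outside its range is refused whole. The fingers move at their own pace and stop on an object; "newtons" is the grip in N (left out, the last holds). Time passes only in rows, so rows that repeat a pose let the fingers close. It gives the time, the measured TCP pose, the force, the opening and the grip force at its end, in the units of the state.
- telemetry.get_obs(): the state, without advancing time (a new reading comes with each control period).
- eyes.snapshot(name): name is "scene" or "top"; returns a dict with "image" (480x640x3 uint8, red, green, blue), "depth" (480x640 float32, mm along the optical axis (not along the pixel's ray), 0 where there is no reading), "fx", "fy", "cx", "cy" (pixels), "rvec" (rotation vector, rad) and "tvec" (3), from world to camera coordinates, as OpenCV has them. Camera axes: x right, y down, z forward; pixel columns grow to the right and rows downward; lengths in mm; the calibration is good to about 2 mm. A picture is of the moment at which its call begins.
- job.close_job(): hands the job in; it is judged then, once.
The state is a dict: "time_s": time; "q": joint angles; "joint_velocities": joint speeds; "tau": joint torques, N m; "tcp_pos": TCP position; "tcp_rot": TCP orientation; "contact_force": force on the tool from outside, world axes, zero at the start; "wrist_torque": the same for the moment, N m; "gripper_width": opening from 0.0 (shut) to 1.0 (fully open); "finger_force": force on a finger pad.
Only numpy, scipy, OpenCV 4.12 (cv2) and the standard library are available. Lean on these libraries where they do the work, as an engineer would, in place of code of your own. Each camera call takes 0.05 s, during which the arm holds its last target. There are 200 camera calls.

## Working session

There is one attempt and no reset: what is moved stays moved. The work goes in short steps, Python scripts to look and compute and a tool call to move; the robot and the scene stay as the last step left them, time stands still between calls to the robot, and variables do not carry over. Pictures are saved under pics/ and viewed, at most 10 in all, crops included, and the job is handed in when it is done.

Besides the shell and the picture viewer there is one more tool, called after "Emit:" as name([rows], argument=value, ...), one row to a line, values as JSON. move_arm: Moves the arm, as the interface text tells. Shift numbers are shares of 400 mm and turn numbers shares of 120 degrees, none past 1 either way. Its arguments: {"type":"object","properties":{"rows":{"type":"array","items":{"type":"object","properties":{"travel":{"type":"array","items":{"type":"number"}},"twist":{"type":"array","items":{"type":"number"}},"fingers":{"type":"number"}}}},"newtons":{"type":"number"}},"required":["rows"]}

```bash
mkdir -p pics; ls; cat > h.py <<'E'
import numpy as np,cv2,pickle
from plant import telemetry,eyes,job
def snap(n):
    s=eyes.snapshot(n); pickle.dump(s,open(n+'.pkl','wb')); return s
def cloud(s):
    R=cv2.Rodrigues(np.array(s['rvec'],float))[0];t=np.array(s['tvec'],float).ravel()
    v,u=np.mgrid[:480,:640];d=s['depth'].astype(float)
    P=np.stack([(u-s['cx'])*d/s['fx'],(v-s['cy'])*d/s['fy'],d],-1)
    P=(P-t)@R; P[d==0]=np.nan; return P
E
python3 - <<'E'
from h import *
for n in('scene','top'):
    s=snap(n);cv2.imwrite(f'pics/{n}0.png',s['image'][...,::-1])
    R=cv2.Rodrigues(np.array(s['rvec'],float))[0];print(n,s['fx'],-R.T@np.array(s['tvec']).ravel(),R[2])
print(telemetry.get_obs())
E
```

```text
pics
scene 492.66817227019874 [1019.93714499  144.13420481  776.28433849] [-0.55479325 -0.09932694 -0.8260379 ]
top 461.8106824979879 [ 487.8046607    49.77620111 1085.36629987] [ 0.06567043  0.02885462 -0.99742409]
{'time_s': 0.1, 'q': array([ 1.07011582e+00,  2.64705338e-01,  1.60523053e+00,  1.09538224e-05,
        1.27371715e+00, -3.68801888e-02]), 'joint_velocities': array([ 7.29721802e-04, -3.38014504e-04, -3.45757103e-03, -5.80194183e-04,
        5.62610568e-04, -4.32147189e-05]), 'tau': array([ 3.19485680e-04, -5.16706181e+01, -3.68591630e+01, -2.57842396e-05,
        6.23924512e-03,  1.05146859e-05]), 'tcp_pos': array([301.59829845, 603.060999  , 198.37178229]), 'tcp_rot': array([[-8.94357407e-01,  4.47352023e-01, -9.98211871e-04],
       [ 4.47353129e-01,  8.94355595e-01, -1.80244310e-03],
       [ 8.64298060e-05, -2.05858154e-03, -9.99997877e-01]]), 'contact_force': array([ 0.03629985,  0.73030987, -0.26361093]), 'wrist_torque': array([0.0535034 , 0.00663834, 0.03112224]), 'finger_force': 0.0, 'gripper_width': 0.998443829934331}
```

View pics/scene0.png

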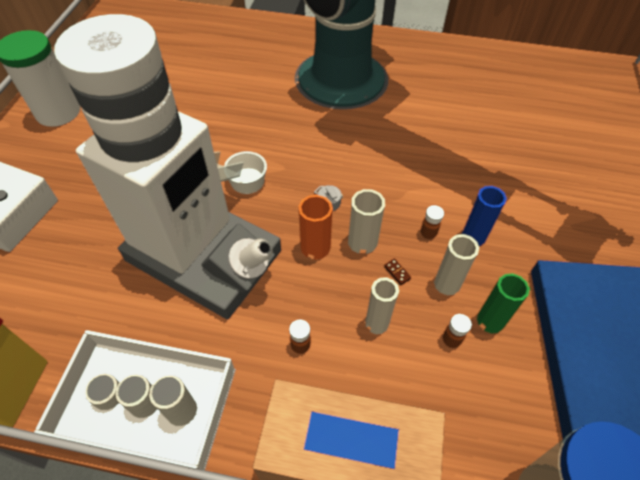

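View pics/top0.png

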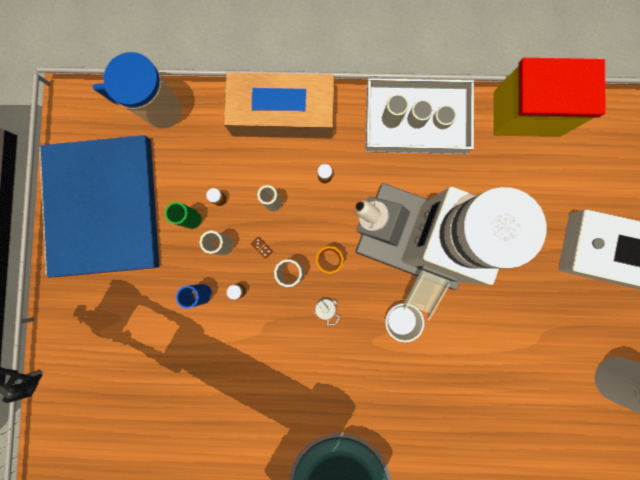

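The ivory candidates are at scene (366,220), (457,264) and (382,304), which are top (288,272), (211,242) and (267,195). The blue, green and orange tubes and the three in the tray are look-alikes. I'll measure the rims and enlarge.

```bash
python3 - <<'E'
from h import *
S={n:pickle.load(open(n+'.pkl','rb')) for n in('scene','top')}
C={n:cloud(S[n]) for n in S}
for n,pts in (('top',[(288,272),(211,242),(267,195)]),('scene',[(366,200),(460,245),(383,290)])):
    P=C[n];
    for u,v in pts:
        w=P[v-26:v+27,u-26:u+27].reshape(-1,3)
        im=S[n]['image'][v-26:v+27,u-26:u+27].reshape(-1,3).astype(int)
        k=(w[:,2]>114)&(w[:,2]<126)&(im.max(1)-im.min(1)<90)
        q=w[k]
        (c,r)=cv2.minEnclosingCircle(q[:,:2].astype(np.float32))
        A=np.c_[2*q[:,:2],np.ones(len(q))];x=np.linalg.lstsq(A,(q[:,:2]**2).sum(1),rcond=None)[0]
        print(n,(u,v),len(q),np.round(c,1),round(r,1),'fit',x[:2].round(1),np.sqrt(x[2]+x[0]**2+x[1]**2).round(1),q[:,2].mean().round(1))
s=S['scene']['image'][...,::-1];t=S['top']['image'][...,::-1]
def cr(i,u,v,w,h): return cv2.resize(i[v-h//2:v+h//2,u-w//2:u+w//2],(266,300) ,interpolation=cv2.INTER_CUBIC)
m=np.vstack([np.hstack([cr(s,366,222,71,80),cr(s,457,265,71,80),cr(s,382,306,71,80)]),np.hstack([cr(s,250,255,71,80),cr(t,370,212,71,80),cr(t,240,230,106,120)])])
cv2.imwrite('pics/m1.png',m)
E
```

```text
top (288, 272) 164 [475.7 125.4] 28.7 fit [475.5 125.4] 26.4 120.1
top (211, 242) 157 [555.5 307.5] 50.8 fit [546.6 301.2] 28.9 119.8
top (267, 195) 119 [639.4 174.8] 20.7 fit [638.9 175. ] 18.4 119.6
scene (366, 200) 263 [479.4 125.7] 29.7 fit [480.2 125.4] 26.4 117.3
scene (460, 245) 260 [540.1 289.5] 24.5 fit [540.5 289.4] 21.8 117.7
scene (383, 290) 238 [643.1 174.5] 21.3 fit [643.7 174.9] 18.4 117.8
```

View pics/m1.png

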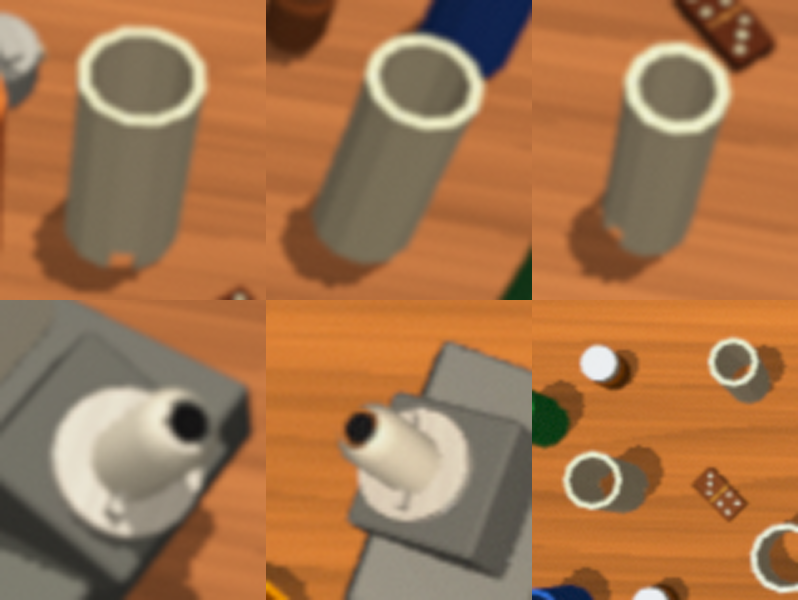

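Sleeve_b is the one at scene (457,264) / top (211,242). Its fitted outer radius is about 22–24 mm, against 18–20 for a and 26–29 for c. It shows no notch towards the scene camera. The collar lugs are visible at about top (372,201) and (372,225). Next I'll get precise positions.

```bash
cat >> h.py <<'E'
def cam(s):
    R=cv2.Rodrigues(np.array(s['rvec'],float))[0];t=np.array(s['tvec'],float).ravel();return R,t,-R.T@t
def ray(s,uv,z=None):
    R,t,o=cam(s);uv=np.atleast_2d(np.array(uv,float))
    d=np.c_[(uv[:,0]-s['cx'])/s['fx'],(uv[:,1]-s['cy'])/s['fy'],np.ones(len(uv))]@R
    return (o,d) if z is None else o+d*((z-o[2])/d[:,2])[:,None]
def proj(s,P):
    R,t,o=cam(s);c=np.atleast_2d(P)@R.T+t
    return np.c_[c[:,0]/c[:,2]*s['fx']+s['cx'],c[:,1]/c[:,2]*s['fy']+s['cy']]
def meet(s1,p1,s2,p2):
    o1,d1=ray(s1,p1);o2,d2=ray(s2,p2);d1=d1[0]/np.linalg.norm(d1);d2=d2[0]/np.linalg.norm(d2)
    k=np.linalg.lstsq(np.c_[d1,-d2],o2-o1,rcond=None)[0];a=o1+k[0]*d1;b=o2+k[1]*d2;return (a+b)/2,np.linalg.norm(a-b)
E
python3 - <<'E'
from h import *
S={n:pickle.load(open(n+'.pkl','rb')) for n in('scene','top')}
C={n:cloud(S[n]) for n in S}
for n,pts in (('top',[(288,272),(211,242),(267,195)]),('scene',[(366,205),(462,249),(383,292)])):
    s=S[n];im=s['image'].astype(int)
    for u,v in pts:
        h=22;sub=im[v-h:v+h,u-h:u+h];m=((sub.min(2)>150)).astype(np.uint8)
        cs=max(cv2.findContours(m,cv2.RETR_EXTERNAL,cv2.CHAIN_APPROX_NONE)[0],key=len)[:,0]+[u-h,v-h]
        w=ray(s,cs,120)[:,:2];x=np.linalg.lstsq(np.c_[2*w,np.ones(len(w))],(w**2).sum(1),rcond=None)[0]
        print(n,(u,v),len(cs),x[:2].round(1),np.sqrt(x[2]+x[0]**2+x[1]**2).round(1))
# neck
for n,(u,v,h) in (('top',(370,212,32)),('scene',(250,253,40))):
    s=S[n];P=C[n][v-h:v+h,u-h:u+h];im=s['image'][v-h:v+h,u-h:u+h].astype(int)
    m=(im.max(2)<45)
    ys,xs=np.nonzero(m)
    lab=cv2.connectedComponentsWithStats(m.astype(np.uint8))
    print(n,'dark',[(st[4],(c+[u-h,v-h]).round(1)) for st,c in zip(lab[2][1:],lab[3][1:]) if st[4]>15])
    q=P[(im.min(2)>120)];q=q[np.isfinite(q).all(1)]
    best=0;rng=np.random.default_rng(0)
    for _ in range(2000):
        a=q[rng.choice(len(q),3,0)];nn=np.cross(a[1]-a[0],a[2]-a[0]);L=np.linalg.norm(nn)
        if L<100: continue
        nn/=L;nn*=np.sign(nn[2])
        if abs(nn[2]-.848)>.06: continue
        k=abs((q-a[0])@nn)<1.5
        if k.sum()>best: best=k.sum();B=k
    p=q[B];c=p.mean(0);nn=np.linalg.svd(p-c)[2][2];nn*=np.sign(nn[2]);print(n,len(q),best,'c',c.round(1),'n',nn.round(3),'az',np.degrees(np.arctan2(nn[1],nn[0])).round(1),'tilt',np.degrees(np.arccos(nn[2])).round(1))
    (cc,r)=(0,0)
    e1=np.cross([0,0,1],nn);e1/=np.linalg.norm(e1);e2=np.cross(nn,e1)
    cc,r=cv2.minEnclosingCircle(np.c_[(p-c)@e1,(p-c)@e2].astype(np.float32));print('disc',(c+cc[0]*e1+cc[1]*e2).round(1),r)
I=S['top']['image'][...,::-1]
f=lambda i,u,v,k:cv2.resize(i[v-18:v+18,u-24:u+24],(400,300),interpolation=cv2.INTER_CUBIC)
J=S['scene']['image'][...,::-1]
cv2.imwrite('pics/m2.png',np.vstack([np.hstack([f(I,376,213,0),f(I,217,242,0)]),np.hstack([f(J,250,258,0),f(J,455,282,0)])]))
E
```

```text
top (288, 272) 76 [475.6 126.6] 27.5
top (211, 242) 62 [535.6 291. ] 22.9
top (267, 195) 52 [639.4 176.6] 19.4
scene (366, 205) 82 [480.7 126.1] 27.4
scene (462, 249) 74 [540.6 290. ] 23.1
scene (383, 292) 69 [643.9 175.3] 19.7
top dark [(np.int32(26), array([359.3, 205.5]))]
top 1122 216 c [602.6 -60.5  90.5] n [0.193 0.505 0.841] az 69.1 tilt 32.7
disc [605.8 -53.   85.2] 34.2962760925293
scene dark [(np.int32(57), array([264.4, 247.3])), (np.int32(18), array([276.6, 249.4]))]
scene 1062 456 c [615.  -58.4  85. ] n [0.172 0.511 0.842] az 71.4 tilt 32.6
disc [609.3 -53.3  83.1] 33.70515060424805
```

View pics/m2.png

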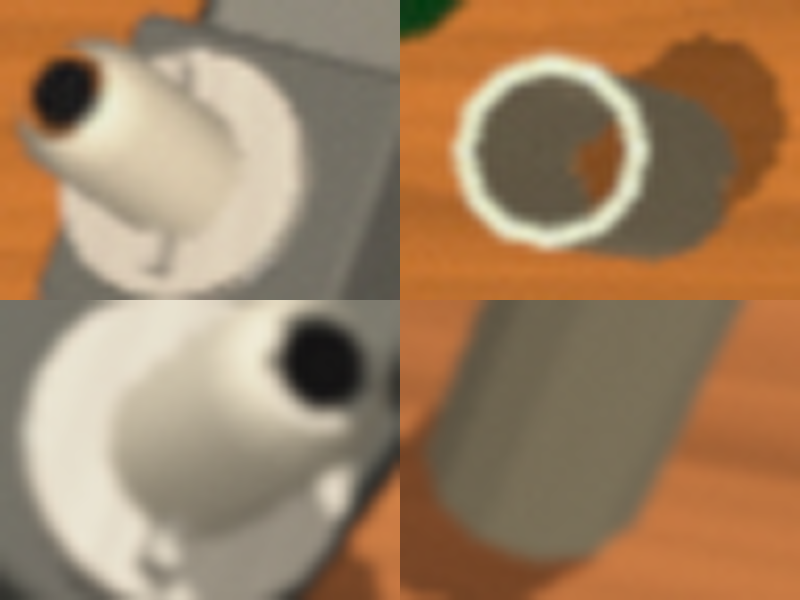

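The top-left tile shows the neck tip at about top (359.8,206), with lugs near (374,204) and (372,225). The bottom-left tile shows the tip at scene (264.6,247.4), with a lug near (245,269). The top-right tile shows a notch in sleeve_b's far wall at about top (217–219,242).

```bash
python3 - <<'E'
from h import *
s,t=[pickle.load(open(n+'.pkl','rb')) for n in('scene','top')]
tip,e=meet(t,(359.8,206.0),s,(264.6,247.4));print('tip',tip.round(1),e.round(1))
for c in ((605.8,-53,85.2),(609.3,-53.3,83.1),(607.5,-53.2,84.2)):
    d=tip-c;print(np.linalg.norm(d).round(1),np.degrees([np.arctan2(d[1],d[0]),np.arccos(d[2]/np.linalg.norm(d))]).round(1))
# tower azimuth: fit edges of base top from top depth
P=cloud(t);Q=cloud(s)
def onplane(S,uv,h,c,n):
    o,d=ray(S,uv);c=c+h*n;return o+d*(((c-o)@n)/(d@n))[:,None]
az=np.radians(70.5);n=np.array([np.sin(.5585)*np.cos(az),np.sin(.5585)*np.sin(az),np.cos(.5585)])
yx=np.array([-np.cos(az),-np.sin(az),0]);ny=np.cross([0,0,1],yx);nx=np.cross(ny,n)
for nm,S,c,l in (('top',t,np.array([605.8,-53,85.2]),{'A':(374.2,204),'B1':(373,223.2),'B2':(370.6,227.4),'B':(371.8,225)}),('scene',s,np.array([609.3,-53.3,83.1]),{'A':(245.2,269.4),'?':(266.2,262.8)})):
    for k,p in l.items():
        for h in(0,5,10):
            w=onplane(S,[p],h,c,n)[0]-c;x,y=w@nx,w@ny;print(nm,k,h,'r',np.hypot(x,y).round(1),'ang from y',np.degrees(np.arctan2(-x,y)).round(1))
# notch in sleeve_b far wall
for nm,S,c in(('top',t,np.array([535.6,291.])),):
    for uv in((217.3,242.3),(219.0,241.5),(218,239),(218.5,245.5)): print(uv,(ray(S,[uv],0)[0][:2]-c).round(1),(ray(S,[uv],14)[0][:2]-c).round(1))
    sub=S['image'][225:260,195:240].astype(int);m=(sub[...,0]-sub[...,2]>45)
    for r in range(8,28): print(''.join('#' if b else '.' for b in m[r]))
E
```

```text
tip [617.8 -18.8 136.8] 1.0
63.0 [70.6 35.1]
64.4 [76.1 33.5]
63.7 [73.3 34.3]
top A 0 r 25.5 ang from y 18.5
top A 5 r 23.8 ang from y 12.9
top A 10 r 22.4 ang from y 6.5
top B1 0 r 18.1 ang from y -160.3
top B1 5 r 19.9 ang from y -153.6
top B1 10 r 21.8 ang from y -148.1
top B2 0 r 27.7 ang from y -171.0
top B2 5 r 28.9 ang from y -165.9
top B2 10 r 30.3 ang from y -161.2
top B 0 r 22.1 ang from y -167.1
top B 5 r 23.6 ang from y -161.0
top B 10 r 25.2 ang from y -155.7
scene A 0 r 21.0 ang from y 23.2
scene A 5 r 22.7 ang from y 19.7
scene A 10 r 24.3 ang from y 16.6
scene ? 0 r 32.5 ang from y 116.2
scene ? 5 r 30.9 ang from y 113.2
scene ? 10 r 29.3 ang from y 109.8
(217.3, 242.3) [ 5.2 14. ] [ 4.5 10.7]
(219.0, 241.5) [ 7.2 10.1] [6.5 6.8]
(218, 239) [13.  12.7] [12.2  9.4]
(218.5, 245.5) [-2.3 10.8] [-2.9  7.6]
##########..............#####################
#########...................#################
########.......................##############
#######...........................###########
######............................###########
######.................#............#########
######................###...........#########
######...............####............########
#####..............######............########
#####..............######.............#######
######............#######.............#######
######............#######.............#######
######.............######............########
######..............####............#########
#######.............####............#########
#######..............##.............#########
########.............#..............#########
#########...........................#########
##########.........................##########
#############.....................###########
```

Emit:
move_arm([
  {"travel": [-0.878, -0.434, 0], "twist": [0, 0, -0.18], "fingers": 1},
  {"travel": [-0.878, -0.434, 0], "twist": [0, 0, -0.18], "fingers": 1},
  {"travel": [-0.878, -0.434, 0], "twist": [0, 0, -0.18], "fingers": 1},
  {"travel": [-0.878, -0.434, 0], "twist": [0, 0, -0.18], "fingers": 1},
  {"travel": [-0.878, -0.434, 0], "twist": [0, 0, -0.18], "fingers": 1},
  {"travel": [-0.878, -0.434, 0], "twist": [0, 0, -0.18], "fingers": 1},
  {"travel": [-0.878, -0.434, 0], "twist": [0, 0, -0.18], "fingers": 1},
  {"travel": [-0.878, -0.434, 0], "twist": [0, 0, -0.18], "fingers": 1},
  {"travel": [-0.878, -0.434, 0], "twist": [0, 0, -0.18], "fingers": 1},
  {"travel": [-0.878, -0.434, 0], "twist": [0, 0, -0.18], "fingers": 1},
  {"travel": [-0.878, -0.434, 0], "twist": [0, 0, -0.18], "fingers": 1},
])

```text
time_s: 1.2
tcp_pos: [537.6, 291.9, 199.1]
tcp_rot: [[-0.996, 0.086, -0.001], [0.086, 0.996, 0.0], [0.001, -0.0, -1.0]]
contact_force: [0.3, 0.6, -0.2]
gripper_width: 0.998
finger_force: 0.0
```

```bash
python3 - <<'E'
from h import *
t=pickle.load(open('top.pkl','rb'));c=np.array([535.6,291.])
im=cv2.resize(t['image'][225:260,195:240],None,fx=4,fy=4,interpolation=cv2.INTER_CUBIC).astype(int)
m=(im[...,0]-im[...,2]>45)
for r in range(44,104,4):
    xs=np.nonzero(m[r,60:112])[0]
    if len(xs):
        uv=(195+(60+xs[0]+.5)/4-.5,225+(r+.5)/4-.5);w=ray(t,[uv],0)[0][:2]-c;w14=ray(t,[uv],14)[0][:2]-c
        print(np.round(uv,1),'z0 r',np.hypot(*w).round(1),np.degrees(np.arctan2(w[1],w[0])).round(),'z14 r',np.hypot(*w14).round(1),np.degrees(np.arctan2(w14[1],w14[0])).round())
o=telemetry.get_obs();print(o['tcp_pos'].round(1),o['tcp_rot'].round(3),o['q'].round(2),o['contact_force'].round(1))
# check gripper vs cameras
s=snap('scene');t=snap('top');cv2.imwrite('pics/m3.png',np.hstack([s['image'][120:340,330:640,::-1],t['image'][130:350,110:420,::-1]]))
E
```

```text
[217.1 238.6] z0 r 20.3 47.0 z14 r 17.4 41.0
[216.1 239.6] z0 r 20.6 56.0 z14 r 17.4 52.0
[214.1 240.6] z0 r 23.5 68.0 z14 r 20.1 66.0
[213.4 241.6] z0 r 24.3 75.0 z14 r 20.8 74.0
[213.1 242.6] z0 r 24.3 80.0 z14 r 20.8 81.0
[212.9 243.6] z0 r 24.5 86.0 z14 r 21.0 87.0
[213.4 244.6] z0 r 23.1 92.0 z14 r 19.7 94.0
[214.1 245.6] z0 r 21.4 98.0 z14 r 18.2 101.0
[214.4 246.6] z0 r 21.2 104.0 z14 r 18.1 109.0
[215.1 247.6] z0 r 20.1 112.0 z14 r 17.3 118.0
[215.1 248.6] z0 r 21.0 118.0 z14 r 18.4 125.0
[537.6 291.9 199.1] [[-0.996  0.086 -0.001]
 [ 0.086  0.996  0.   ]
 [ 0.001 -0.    -1.   ]] [ 0.46  0.15  1.75  0.    1.25 -1.03] [ 0.3  0.6 -0.2]
```

View pics/m3.png

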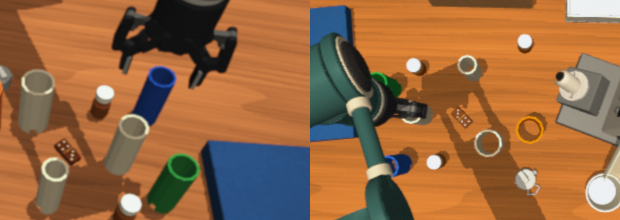

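The gripper hovers over sleeve_b with its fingers clear of the neighbours. The notch azimuth is about 80°. I'll descend and grip.

Emit:
move_arm([
  {"travel": [0, -0.003, 0.1], "twist": [0, 0, 0.04], "fingers": 1},
  {"travel": [0, -0.003, 0.2], "twist": [0, 0, 0.04], "fingers": 1},
  {"travel": [0, -0.003, 0.29], "twist": [0, 0, 0.04], "fingers": 1},
  {"travel": [0, -0.003, 0.29], "twist": [0, 0, 0.04], "fingers": 1},
  {"travel": [0, -0.003, 0.29], "twist": [0, 0, 0.04], "fingers": -1},
  {"travel": [0, -0.003, 0.29], "twist": [0, 0, 0.04], "fingers": -1},
  {"travel": [0, -0.003, 0.29], "twist": [0, 0, 0.04], "fingers": -1},
  {"travel": [0, -0.003, 0.29], "twist": [0, 0, 0.04], "fingers": -1},
  {"travel": [0, -0.003, 0.29], "twist": [0, 0, 0.04], "fingers": -1},
  {"travel": [0, -0.003, 0.29], "twist": [0, 0, 0.04], "fingers": -1},
  {"travel": [0, -0.003, 0.29], "twist": [0, 0, 0.04], "fingers": -1},
  {"travel": [0, -0.003, 0.29], "twist": [0, 0, 0.04], "fingers": -1},
], newtons=50)

```text
time_s: 2.5
tcp_pos: [545.0, 292.2, 93.4]
tcp_rot: [[-0.985, 0.17, 0.014], [0.17, 0.985, 0.005], [-0.013, 0.008, -1.0]]
contact_force: [-2.4, -4.0, 25.1]
gripper_width: -0.002
finger_force: 12.3
```

```bash
python3 - <<'E'
from h import *
s=snap('scene');t=snap('top');cv2.imwrite('pics/m4.png',np.hstack([cv2.resize(s['image'][150:350,380:560,::-1],(540,600)),cv2.resize(t['image'][180:310,150:206+0,::-1],(258,600))]))
o=telemetry.get_obs();print(o)
E
```

```text
{'time_s': 2.6, 'q': array([ 4.52841794e-01,  2.33419644e-01,  1.84637353e+00, -1.73217682e-03,
        1.04656488e+00, -9.46586810e-01]), 'joint_velocities': array([ 0.00047697, -0.00262612,  0.00055187, -0.00084335,  0.00053745,
       -0.0017107 ]), 'tau': array([ 1.57236837e+00, -3.20195997e+01, -2.34440857e+01,  8.33858326e-01,
       -1.16388559e+00,  6.69179892e-03]), 'tcp_pos': array([545.0210062 , 292.24638419,  93.42694327]), 'tcp_rot': array([[-0.98540293,  0.16963196,  0.0143552 ],
       [ 0.16972227,  0.98547759,  0.00531709],
       [-0.01324478,  0.00767587, -0.99988282]]), 'contact_force': array([-2.02701456, -3.91889875, 24.50942499]), 'wrist_torque': array([-0.70776233,  0.35447809, -0.0245866 ]), 'finger_force': 12.29081175174656, 'gripper_width': 0.0007180425856627169}
```

View pics/m4.png

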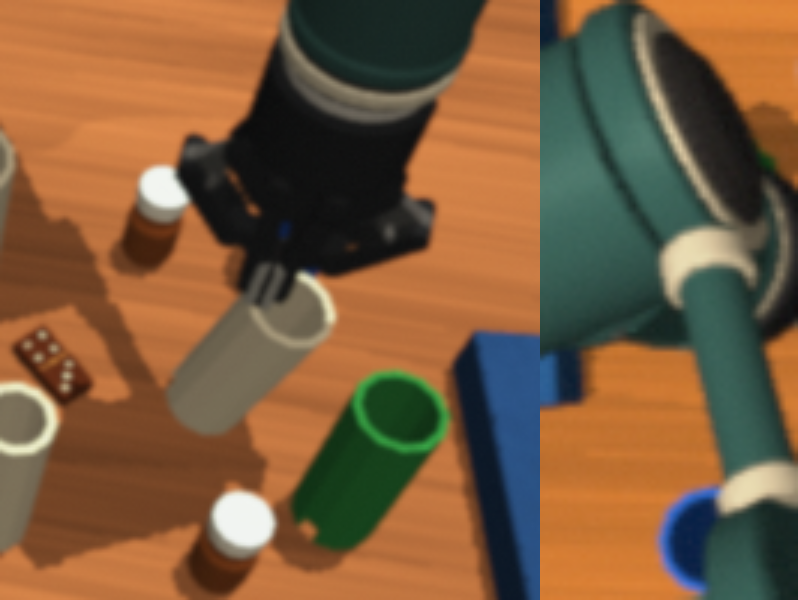

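```bash
python3 - <<'E'
from h import *
s=pickle.load(open('scene.pkl','rb'))
print(proj(s,[[545,292,93.4],[538,291,120],[538,291,0],[537.6,291.9,199]]))
P=cloud(s);im=s['image'].astype(int)
m=(im.min(2)>140);m[:, :440]=0;m[:,505:]=0;m[:232]=0;m[:272]|=False;m[275:]=0
w=P[m];print(len(w),np.nanmin(w,0),np.nanmax(w,0))
uv=np.argwhere(m)[:,::-1];print(uv.min(0),uv.max(0))
k=(P[...,2]>60)&(im.max(2)<80);k[:,:455]=0;k[:,480:]=0;k[:235]=0;k[255:]=0
q=P[k];i=np.argsort(q[:,2])[:20];print(q[i].mean(0))
# sleeve axis from depth: horizontal slices
g=(im.max(2)-im.min(2)<40)&(im.max(2)>70);g[:,:430]=0;g[:,495:]=0;g[:240]=0;g[300:]=0
for z in range(5,120,15):
    a=P[g&(abs(P[...,2]-z)<6)]
    if len(a):print(z,len(a),a.mean(0).round(1),np.ptp(a[:,1]).round(1))
E
```

```text
[[460.52482069 257.63624307]
 [464.09670872 245.07844199]
 [447.52111784 282.03954564]
 [478.08748811 215.1516352 ]]
57 [434.32048437 315.43315752  -4.23196657] [550.55469497 369.69397104 122.7648075 ]
[480 241] [491 257]
[551.08132182 293.2619394  129.6014314 ]
5 36 [543.4 295.8   7.6] 86.9
20 94 [555.4 286.1  19.5] 80.3
35 100 [558.7 285.1  35. ] 38.6
50 103 [560.3 288.1  50. ] 37.5
65 114 [559.4 291.5  65.1] 42.9
80 179 [551.2 301.   80. ] 45.9
95 184 [552.3 306.   95.2] 47.4
110 201 [553.2 308.5 110.1] 47.4
```

```bash
python3 - <<'E'
from h import *
s=pickle.load(open('scene.pkl','rb'))
im=s['image'].astype(int);P=cloud(s)
print('bright rim mask / finger dark mask / z map')
for v in range(226,272,1):
    print(v,''.join('R' if (im[v,u].min()>135) else 'D' if im[v,u].max()<60 else 'w' if im[v,u,0]-im[v,u,2]>45 else '.' for u in range(440,505)))
m=np.zeros(im.shape[:2],np.uint8);m[226:275,445:505]=(im[226:275,445:505].min(2)>135)
uv=np.argwhere(m)[:,::-1];e=cv2.fitEllipse(uv.astype(np.float32));print(e)
print(ray(s,[e[0]],119))
for u,v in((461,240),(465,245),(468,249),(472,249),(470,240),(463,235),(475,240)):print((u,v),P[v,u].round(1),im[v,u])
E
```

```text
bright rim mask / finger dark mask / z map
226 wwwwwwwwww.DDDDDDDDDDDDDDDDDDDDDDD.DDDDDDDDDDDDDDDDDDDDDDDDDDDDDD
227 wwwwwwwwwwwDDDDDDDDDDDDDDDDDDDDDDD.DDDDDDDDDDDDDDDDDDDDDDDDDDDDDD
228 wwwwwwwwwwwwDDDDDDDDDDDDDDDDDDDDDDDDDDDDDDDDDDDDDDDDDDDDDDDDDDDDD
229 wwwwwwwwwwww.DDDDDDDDDDDDDDDDDDDDDDDDDDDDDDDDDDDDDDDDDDDDDDDDDDDD
230 wwwwwwwwwwwww.DDDDDDDDDDDDDDDDDDDDDDDDDDDDDDDDDDDDDDDDDDDDDDDDDDD
231 wwwwwwwwwwwwwww.DDDDDDDDDDDDDDDDDDDDDDDDDDDDDDDDDDDDDDDDDDDDDDDDD
232 wwwwwwwwwwwwwwwwwwww.DDDDDDDDDDDDDDDDDDDDDDDDDDDDDDDDDDDD.DDDDDDD
233 wwwwwwwwwwwwwwwwwwwww.DDDDDDDDDDDDDDDDDDDDDDDDDDDDDDDDDDDDDDDDDDD
234 wwwwwwwwwwwwwwwwwwwww.DDDDDDDDDDDDDDDDDDDDDDDDDDDDDDDDDDDDDDDDDDD
235 wwwwwwwwwwwwwwwwwwwww.DDDDDDDDDDDDDDDDDDDDDDDDDDDDDDDDDDDDDDDDDDD
236 wwwwwwwwwwwwwwwwwwwww.DDDDDDDDDDDDDDDDDDDDDDDDDDDDDDDDDDDDDDDDDDD
237 wwwwwwwwwwwwwwwwwwwwwDDDDDDDDDDDDDDDDDDDDDDDDDDDDDDDDDDDDDDDDDDDD
238 wwwwwwwwwwwwwwwwwwwwwDDDDDD...DDDDDDDDDDDDDDDDDDDDDDDDDDDDDDDD.ww
239 wwwwwwwwwwwwwwwwwwww.DDDDD....DD..DDDDDDDDDDDDDDDDDDDDDDDDD.wwwww
240 wwwwwwwwwwwwwwwwwwwwDDDDDD...DD....DDDD.......DDDDDDDDDD.wwwwwwww
241 www
[... 1901 characters left out ...]
...........................wwwwwwwwwwwwwwwwwwwwwwww
269 www.....................................wwwwwwwwwwwwwwwwwwwwwwwww
270 ww.....................................wwwwwwwwwwwwwwwwwwwwwwwwww
271 w.....................................wwwwwwwwwwwwwwwwwwwwwwwwwww
((485.4188537597656, 248.88699340820312), (5.55708646774292, 16.339754104614258), 147.25299072265625)
[[537.80247435 325.21038784 119.        ]]
(461, 240) [548.2 280.1 145.8] [24 20 18]
(465, 245) [555.5 286.9 144.4] [85 82 74]
(468, 249) [556.2 293.6 136.3] [78 75 67]
(472, 249) [553.  300.4 133.6] [39 37 34]
(470, 240) [556.6 290.4 160.7] [45 43 39]
(463, 235) [555.3 277.9 168.5] [19 17 18]
(475, 240) [556.9 297.3 163.2] [39 37 35]
```

Emit:
move_arm([
  {"travel": [0, 0, -0.03], "twist": [0, 0, 0], "fingers": -1},
  {"travel": [0, 0, -0.05], "twist": [0, 0, 0], "fingers": -1},
  {"travel": [0, 0, -0.07], "twist": [0, 0, 0], "fingers": -1},
  {"travel": [0, 0, -0.09], "twist": [0, 0, 0], "fingers": -1},
  {"travel": [0, 0, -0.11], "twist": [0, 0, 0], "fingers": -1},
  {"travel": [0, 0, -0.13], "twist": [0, 0, 0], "fingers": -1},
  {"travel": [0, 0, -0.15], "twist": [0, 0, 0], "fingers": -1},
])

```text
time_s: 3.3
tcp_pos: [538.1, 290.1, 143.9]
tcp_rot: [[-0.985, 0.17, -0.001], [0.17, 0.985, -0.0], [0.0, -0.0, -1.0]]
contact_force: [-0.0, 0.5, -0.5]
gripper_width: -0.002
finger_force: 0.0
```

```bash
python3 - <<'E'
from h import *
s=snap('scene');t=snap('top')
cv2.imwrite('pics/m5.png',np.hstack([cv2.resize(s['image'][150:350,390:550,::-1],(480,600)),cv2.resize(t['image'][180:300,150:214,::-1],(320,600))]))
print(telemetry.get_obs()['contact_force'])
E
```

```text
[-0.33950478  0.10484652  0.57685158]
```

View pics/m5.png

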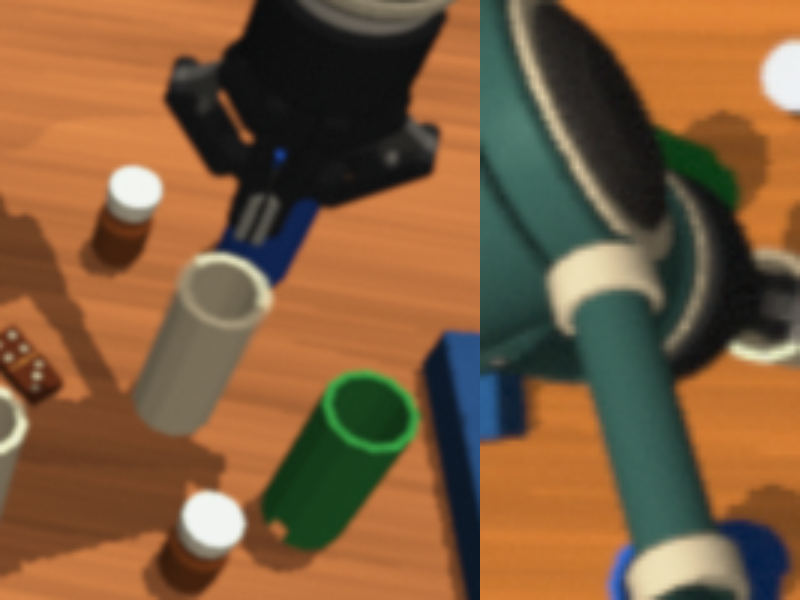

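```bash
python3 - <<'E'
from h import *
s=pickle.load(open('scene.pkl','rb'));im=s['image'].astype(int);P=cloud(s)
print(proj(s,[[538.1,290.1,143.9],[538.1,290.1,165],[549,290.1,144]]))
for v in range(206,262):
    print(v,''.join('R' if (im[v,u].min()>135) else 'D' if im[v,u].max()<60 else 'w' if im[v,u,0]-im[v,u,2]>45 else 'B' if im[v,u,2]-im[v,u,0]>20 else '.' for u in range(445,500)),P[v,476].round(0))
m=np.zeros(im.shape[:2],np.uint8);m[230:268,445:490]=(im[230:268,445:490].min(2)>135)
cs=max(cv2.findContours(m,cv2.RETR_EXTERNAL,cv2.CHAIN_APPROX_NONE)[0],key=len)[:,0]
w=ray(s,cs,120)[:,:2];x=np.linalg.lstsq(np.c_[2*w,np.ones(len(w))],(w**2).sum(1),rcond=None)[0]
print(x[:2],np.sqrt(x[2]+x[0]**2+x[1]**2))
E
```

```text
[[467.32444773 236.54441402]
 [470.83732682 228.6804715 ]
 [467.13118058 242.11154557]]
206 wwwwwwwwwwwwwwwDDDDDDDDDDDDDDDDDDDDDDDDDDDDDDDDDDDDDDDD [549. 280. 232.]
207 wwwwwwwwwwwwwwww.DDDDDDDDDDDDDDDDDDDDDDDDDDDDDDDDDDDDDD [548. 281. 229.]
208 wwwwwwwwwwwwwwwwwwwwwwwDDDDDDDDDDDDDDDDDDDDDDDDDDDDDDDD [549. 281. 227.]
209 wwwwwwwwwwwwwwwwwwwwwwwwDDDDDDDDDDDDDDDDDDDDDDDDDDDDDDD [551. 281. 227.]
210 wwwwwwwwwwwwwwwwwwwwwwwwwDDDDDDDDDDDDDDDDDDDDDDDDDDDDDD [549. 283. 223.]
211 wwwwwwwwwwwwwwwwwwwwwwwwwDDDDDDDDDDDDDDDDDDDDDDDDDDDDDD [548. 283. 220.]
212 wwwwwwwwwwwwwwwwwwwwwwwwwDDDDDDDDDDDDDDDDDDDDDDDDDDDDDD [550. 283. 221.]
213 wwwwwwwwwwwwwwwwwwwwwwww.DDDDDDDDDDDDDDDDDDDDDDDDDDDDDD [549. 284. 216.]
214 wwwwwwwwwwwwwwwwwwwwwwwwDDDDDDDDDDDDDDDDDDDDDDDDDDDDDDD [551. 284. 217.]
215 wwwwwwwwwwwwwwwwwwwwwwwwDDDDDD...DDDDDDDDDDDDDDDDDDDDDD [547. 286. 210.]
216 wwwwwwwwwwwwwwwwwwwwwwwDDDDD.....D...DDDDDDDDDDDDDDDDDD [550. 286. 211.]
217 wwwwwwwwwwwwwwwwwwwwwwwDDDDD....DD....DDDDDDDBBBBBDDDDD [551. 286. 210.]
218 wwwwwwwwwwwwwwwwwwwwwwwDDDDD...DDD....DDDDDDBBBBBBDDD.D [550. 287. 207.]
219 wwwwwww
[... 2646 characters left out ...]
wwwwwwwwwwwwwwwwwwww [543. 312. 111.]
254 w..............................wwwwwwwwwwwwwwwwwwwwwwww [548. 311. 115.]
255 w.............................wwwwwwwwwwwwwwwwwwwwwwwww [552. 311. 118.]
256 w.............................wwwwwwwwwwwwwwwwwwwwwwwww [554. 311. 117.]
257 .............................wwwwwwwwwwwwwwwwwwwwwwwwww [557. 310. 120.]
258 .............................wwwwwwwwwwwwwwwwwwwwwwwwww [554. 312. 113.]
259 .............................wwwwwwwwwwwwwwwwwwwwwwwwww [552. 314. 107.]
260 ............................wwwwwwwwwwwwwwwwwwwwwwwwwww [477. 342.  -3.]
261 ............................wwwwwwwwwwwwwwwwwwwwwwwwwww [480. 342.  -3.]
[538.46188045 292.73013854] 19.945699002209412
```

The shut tips show at z≈180 in the depth image while the reported TCP z is 144. The earlier stop, with TCP at 93 and the tips standing on the 120 mm rim, agrees. So the real tips sit about 33 mm short of the reported TCP. The sleeve is upright again, so I'll open and go deeper.

Emit:
move_arm([
  {"travel": [0, 0, 0], "twist": [0, 0, 0], "fingers": 1},
  {"travel": [0, 0, 0], "twist": [0, 0, 0], "fingers": 1},
  {"travel": [0, 0, 0], "twist": [0, 0, 0], "fingers": 1},
  {"travel": [0, 0, 0], "twist": [0, 0, 0], "fingers": 1},
  {"travel": [0, 0, 0], "twist": [0, 0, 0], "fingers": 1},
  {"travel": [0, 0, 0.06], "twist": [0, 0, 0], "fingers": 1},
  {"travel": [0, 0, 0.12], "twist": [0, 0, 0], "fingers": 1},
  {"travel": [0, 0, 0.18], "twist": [0, 0, 0], "fingers": 1},
  {"travel": [0, 0, 0.2], "twist": [0, 0, 0], "fingers": 1},
  {"travel": [0, 0, 0.2], "twist": [0, 0, 0], "fingers": 1},
])

```text
time_s: 4.4
tcp_pos: [537.0, 289.5, 61.9]
tcp_rot: [[-0.985, 0.17, -0.003], [0.17, 0.985, -0.002], [0.003, -0.002, -1.0]]
contact_force: [-0.1, -0.3, 0.2]
gripper_width: 1.001
finger_force: 0.0
```

```bash
python3 - <<'E'
from h import *
s=snap('scene')
cv2.imwrite('pics/m6.png',cv2.resize(s['image'][150:350,390:550,::-1],(480,600)))
print(telemetry.get_obs()['contact_force'])
E
```

```text
[ 0.712101   -0.44404199 -0.06455092]
```

View pics/m6.png

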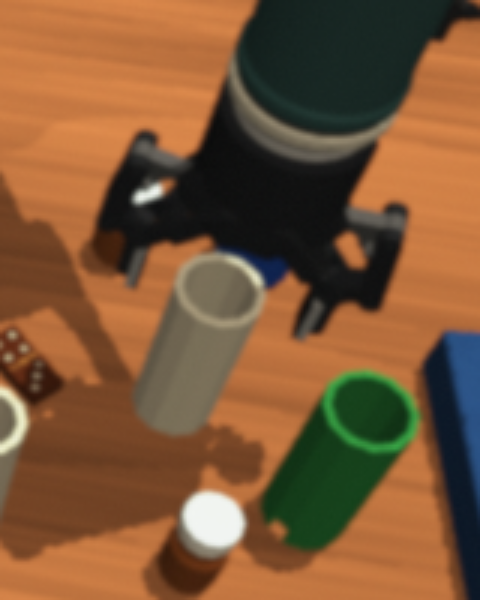

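The fingers now straddle sleeve_b, with the tips just below the rim. I'll go 12 mm deeper and close.

Emit:
move_arm([
  {"travel": [0, 0, 0.03], "twist": [0, 0, 0], "fingers": 1},
  {"travel": [0, 0, 0.03], "twist": [0, 0, 0], "fingers": 1},
  {"travel": [0, 0, 0.03], "twist": [0, 0, 0], "fingers": -1},
  {"travel": [0, 0, 0.03], "twist": [0, 0, 0], "fingers": -1},
  {"travel": [0, 0, 0.03], "twist": [0, 0, 0], "fingers": -1},
  {"travel": [0, 0, 0.03], "twist": [0, 0, 0], "fingers": -1},
  {"travel": [0, 0, 0.03], "twist": [0, 0, 0], "fingers": -1},
  {"travel": [0, 0, 0.03], "twist": [0, 0, 0], "fingers": -1},
  {"travel": [0, 0, 0.03], "twist": [0, 0, 0], "fingers": -1},
], newtons=60)

```text
time_s: 5.35
tcp_pos: [539.0, 290.3, 52.4]
tcp_rot: [[-0.985, 0.17, 0.001], [0.17, 0.985, 0.0], [-0.001, 0.001, -1.0]]
contact_force: [-0.6, 0.2, 5.4]
gripper_width: 0.542
finger_force: 61.7
```

Emit:
move_arm([
  {"travel": [0, 0, -0.05], "twist": [0, 0, 0], "fingers": -1},
  {"travel": [0, 0, -0.15], "twist": [0, 0, 0], "fingers": -1},
  {"travel": [0, 0, -0.25], "twist": [0, 0, 0], "fingers": -1},
  {"travel": [0, 0, -0.35], "twist": [0, 0, 0], "fingers": -1},
  {"travel": [0, 0, -0.45], "twist": [0, 0, 0], "fingers": -1},
  {"travel": [0, 0, -0.45], "twist": [0, 0, 0], "fingers": -1},
])

```text
time_s: 5.95
tcp_pos: [541.8, 292.0, 238.9]
tcp_rot: [[-0.985, 0.17, 0.01], [0.17, 0.985, 0.005], [-0.009, 0.007, -1.0]]
contact_force: [0.1, 0.5, -0.2]
gripper_width: 0.541
finger_force: 61.6
```

```bash
cat >> h.py <<'E'
from scipy.spatial.transform import Rotation as Ro
C=np.array([607.5,-53,84.]);AZ=np.radians(71);TL=np.radians(32)
def frame():
    n=np.array([np.sin(TL)*np.cos(AZ),np.sin(TL)*np.sin(AZ),np.cos(TL)])
    y=np.array([np.sin(AZ),-np.cos(AZ),0]);return np.c_[np.cross(y,n),y,n]
def goal(dist,th,sgn=1,off=52,Cc=None):
    F=frame();n=F[:,2];y=sgn*Ro.from_rotvec(n*np.radians(th)).apply(F[:,1]);z=-n
    return (C if Cc is None else Cc)+n*(dist+off),np.c_[np.cross(y,z),y,z]
def cmd(p,R,o=None):
    o=o or telemetry.get_obs();R0=o['tcp_rot']
    return (R0.T@(p-o['tcp_pos'])/400).round(3),(np.degrees(Ro.from_matrix(R0.T@R).as_rotvec())/120).round(3)
E
python3 - <<'E'
from h import *
o=telemetry.get_obs();print(o['tcp_pos'],o['q'].round(2),o['gripper_width'],o['contact_force'].round(1))
print(frame().round(3))
for sg in(1,-1):
    p,R=goal(88,16,sg);print(p,R.round(3),cmd(p,R,o))
E
```

```text
[541.76420388 291.99853459 238.85003337] [ 0.45  0.12  1.7   0.    1.31 -0.95] 0.5407744556187881 [ 0.1  0.5 -0.2]
[[-0.276  0.946  0.173]
 [-0.802 -0.326  0.501]
 [ 0.53   0.     0.848]]
[631.65347716  17.14679111 202.72673346] [[ 0.005  0.985 -0.173]
 [ 0.861 -0.092 -0.501]
 [-0.509 -0.146 -0.848]] (array([-0.337, -0.64 ,  0.089]), array([ 0.252, -0.155,  0.672]))
[631.65347716  17.14679111 202.72673346] [[-0.005 -0.985 -0.173]
 [-0.861  0.092 -0.501]
 [ 0.509  0.146 -0.848]] (array([-0.337, -0.64 ,  0.089]), array([ 0.16 ,  0.26 , -0.784]))
```

Emit:
move_arm([
  {"travel": [-0.085, -0.157, 0], "twist": [0, 0, 0.072], "fingers": -1},
  {"travel": [-0.17, -0.314, 0], "twist": [0, 0, 0.14], "fingers": -1},
  {"travel": [-0.254, -0.47, 0], "twist": [0.05, -0.03, 0.2], "fingers": -1},
  {"travel": [-0.3, -0.56, 0], "twist": [0.252, -0.155, 0.672], "fingers": -1},
  {"travel": [-0.339, -0.627, 0], "twist": [0.252, -0.155, 0.672], "fingers": -1},
  {"travel": [-0.339, -0.627, 0], "twist": [0.252, -0.155, 0.672], "fingers": -1},
  {"travel": [-0.339, -0.627, 0.02], "twist": [0.252, -0.155, 0.672], "fingers": -1},
  {"travel": [-0.339, -0.627, 0.04], "twist": [0.252, -0.155, 0.672], "fingers": -1},
  {"travel": [-0.339, -0.627, 0.068], "twist": [0.252, -0.155, 0.672], "fingers": -1},
  {"travel": [-0.339, -0.627, 0.068], "twist": [0.252, -0.155, 0.672], "fingers": -1},
  {"travel": [-0.339, -0.627, 0.068], "twist": [0.252, -0.155, 0.672], "fingers": -1},
  {"travel": [-0.339, -0.627, 0.068], "twist": [0.252, -0.155, 0.672], "fingers": -1},
])

```text
time_s: 7.15
tcp_pos: [628.7, 20.6, 201.0]
tcp_rot: [[-0.005, 0.983, -0.185], [0.857, -0.091, -0.507], [-0.515, -0.161, -0.842]]
contact_force: [0.6, 0.5, -0.6]
gripper_width: 0.542
finger_force: 61.8
```

```bash
python3 - <<'E'
from h import *
o=telemetry.get_obs();print(o['tcp_pos'],o['q'].round(2),o['gripper_width'],o['contact_force'].round(1))
p,R=goal(98,16);print(cmd(p,R,o))
s=snap('scene');t=snap('top')
b=o['tcp_pos']+52*o['tcp_rot'][:,2]
print('base proj',proj(s,[b,b-120*o['tcp_rot'][:,2]]),proj(t,[b]))
cv2.imwrite('pics/m7.png',np.hstack([cv2.resize(s['image'][170:300,210:310,::-1],(400,520),interpolation=2),cv2.resize(t['image'][150:280,320:420,::-1],(400,520),interpolation=2)]))
E
```

```text
[628.72405752  20.59797423 200.98119187] [ 0.26  0.4   1.53 -0.46  1.56  0.4 ] 0.5421033667697938 [ 0.6  0.5 -0.6]
(array([-0.01 ,  0.007, -0.026]), array([-0.006,  0.004,  0.004]))
base proj [[271.26042675 242.04446539]
 [306.41508317 220.05180942]] [[353.87353086 203.89587376]]
```

View pics/m7.png

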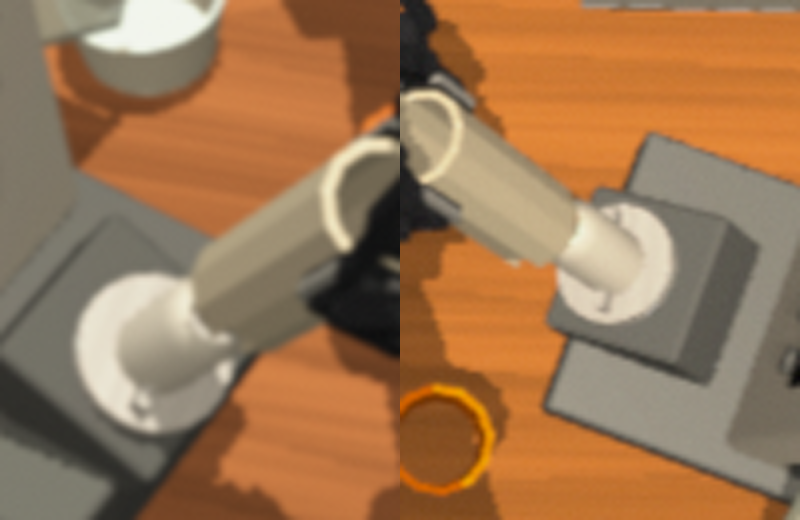

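Both views show the sleeve in line with the neck, its lower end just off the neck tip. The lugs are at the collar's upper and lower sides in the top tile. Now I'll measure the lateral offset numerically.

```bash
cat >> h.py <<'E'
from scipy.optimize import least_squares
def axes(n,a,b,r,F,rmax,lo=None):
    s=pickle.load(open(n+'.pkl','rb'));P=cloud(s);im=s['image'].astype(int)
    L=(P-C)@F; 
    k=(L[...,2]>a)&(L[...,2]<b)&(np.hypot(L[...,0],L[...,1])<rmax)&(im.min(2)>70)&(im[...,0]-im[...,2]<70)
    k=cv2.erode(k.astype(np.uint8),np.ones((3,3)))>0
    q=L[k]
    # circle of known radius, axis with slopes
    zm=(a+b)/2
    f=lambda x:np.hypot(q[:,0]-x[0]-x[2]*(q[:,2]-zm),q[:,1]-x[1]-x[3]*(q[:,2]-zm))-r
    R=least_squares(f,[0,0,0,0],loss='soft_l1')
    return len(q),R.x.round(3),np.median(abs(R.fun)).round(2)
E
python3 - <<'E'
from h import *
F=frame()
for n in('top','scene'):
    print(n,'neck',axes(n,8,48,18.5,F,26),'sleeve',axes(n,85,150,24,F,34))
s=pickle.load(open('scene.pkl','rb'));P=cloud(s);L=(P-C)@F;im=s['image']
# low end of sleeve: unrolled map of point presence near end, scene+top
for n in('top','scene'):
    s=pickle.load(open(n+'.pkl','rb'));L=(cloud(s)-C)@F
    rr=np.hypot(L[...,0],L[...,1]);k=(rr>20)&(rr<29)&(L[...,2]>60)&(L[...,2]<140)
    q=L[k];ang=np.degrees(np.arctan2(-q[:,0],q[:,1]))
    for a in range(-180,180,12):
        z=q[(ang>=a)&(ang<a+12),2]
        if len(z)>5:print(n,a+6,len(z),np.percentile(z,3).round(1),end=' | ')
    print()
E
```

```text
top neck (93, array([ 0.069, -1.513, -0.   , -0.007]), np.float64(0.46)) sleeve (276, array([-1.928e+00, -6.995e+00, -2.000e-03,  1.700e-02]), np.float64(0.57))
scene neck (119, array([-1.152,  1.157,  0.005,  0.008]), np.float64(0.3)) sleeve (422, array([-4.031, -4.312, -0.014,  0.028]), np.float64(0.38))
top -150 25 93.0 | top -138 42 89.6 | top -126 42 91.6 | top -114 41 90.1 | top -102 34 91.1 | top -90 23 89.4 | top -78 10 101.3 | 
scene -102 10 90.1 | scene 6 16 103.8 | scene 18 28 102.4 | scene 30 32 102.6 | scene 42 36 86.7 | scene 54 23 90.1 | scene 66 21 92.4 |
```

```bash
python3 - <<'E'
from h import *
F=frame();o=telemetry.get_obs()
print('tcp in neck',((o['tcp_pos']-C)@F).round(1))
for n,nc,sc in(('top',(0,-1.5),(-1.9,-7.5)),('scene',(-1.15,1.15),(-3.8,-5.3))):
    s=pickle.load(open(n+'.pkl','rb'));L=(cloud(s)-C)@F
    q=L-np.r_[nc,0];r=np.hypot(q[...,0],q[...,1]);a=np.degrees(np.arctan2(-q[...,0],q[...,1]))
    k=(r>20.5)&(r<33)&(abs(q[...,2])<14)
    print(n,'collar z med',np.median(q[k][:,2]).round(1))
    z0=np.median(q[k&(abs(q[...,2])<6)][:,2])
    k=(r>20.5)&(r<30)&(q[...,2]-z0>4)&(q[...,2]-z0<12)
    for i in np.argwhere(k)[:40]: print((a[tuple(i)]).round(),r[tuple(i)].round(),(q[tuple(i)][2]-z0).round(),end=' ; ')
    print()
    q=L-np.r_[sc,0];r=np.hypot(q[...,0],q[...,1]);a=np.degrees(np.arctan2(-q[...,0],q[...,1]))
    k=(r>21)&(r<27)&(q[...,2]>60)&(q[...,2]<140)
    for b in range(-180,180,6):
        z=q[k&(a>=b)&(a<b+6)]
        if len(z)>3:print(b+3,np.percentile(z[:,2],4).round(),end=' | ')
    print()
E
```

```text
tcp in neck [ -1.5  -3.6 141.1]
top collar z med 0.6
18.0 27.0 10.0 ; 12.0 26.0 11.0 ; 11.0 28.0 7.0 ; 18.0 24.0 9.0 ; 11.0 24.0 11.0 ; 7.0 25.0 9.0 ; 9.0 23.0 7.0 ; 9.0 21.0 5.0 ; -164.0 21.0 11.0 ; -160.0 21.0 9.0 ; -153.0 21.0 9.0 ; -169.0 23.0 11.0 ; -166.0 23.0 9.0 ; -158.0 23.0 10.0 ; -168.0 25.0 11.0 ; -165.0 25.0 9.0 ; -162.0 24.0 6.0 ; -148.0 25.0 4.0 ; -138.0 27.0 5.0 ; -168.0 27.0 10.0 ; -159.0 27.0 9.0 ; -166.0 29.0 6.0 ; -159.0 28.0 4.0 ; 
-177 90.0 | -171 108.0 | -165 108.0 | -159 107.0 | -153 94.0 | -147 96.0 | -141 93.0 | -135 93.0 | -129 93.0 | -123 90.0 | -117 92.0 | -111 91.0 | -105 94.0 | -99 92.0 | -93 89.0 | -87 93.0 | -81 91.0 | -75 91.0 | -69 91.0 | -63 80.0 | -57 96.0 | -51 69.0 | -45 93.0 | -39 78.0 | -33 67.0 | 177 93.0 | 
scene collar z med -0.4
10.0 21.0 10.0 ; 14.0 21.0 10.0 ; 8.0 24.0 10.0 ; 11.0 23.0 11.0 ; 15.0 23.0 11.0 ; 20.0 21.0 9.0 ; 11.0 25.0 9.0 ; 13.0 25.0 12.0 ; 16.0 24.0 11.0 ; 10.0 27.0 7.0 ; 11.0 27.0 11.0 ; 14.0 26.0 11.0 ; 19.0 25.0 9.0 ; 9.0 29.0 6.0 ; 11.0 29.0 8.0 ; 14.0 28.0 8.0 ; 16.0 28.0 10.0 ; 21.0 26.0 8.0 ; 17.0 28.0 4.0 ; 18.0 29.0 9.0 ; 
-87 92.0 | -81 89.0 | -75 88.0 | -69 92.0 | -63 96.0 | -57 87.0 | -51 86.0 | -45 88.0 | -39 89.0 | -33 63.0 | -27 70.0 | -21 62.0 | -15 63.0 | -9 61.0 | -3 61.0 | 3 65.0 | 9 91.0 | 15 103.0 | 21 104.0 | 27 87.0 | 33 91.0 | 39 91.0 | 45 99.0 | 51 92.0 |
```

Relative to the neck the sleeve is off by (-2.7,-5.5) mm. The lugs are at about 14° and the notches at about 16°, nearly aligned. I'll correct and start inserting.

```bash
cat >> h.py <<'E'
def inc(dp,dr):
    F=frame();R=telemetry.get_obs()['tcp_rot'];return (R.T@F@np.array(dp)/400).round(4),(np.degrees(R.T@F@np.array(dr))/120).round(4)
E
python3 - <<'E'
from h import *
for z in(0,-16,-31,-45):print(z,inc((2.75,5,z),(.022,.01,-.03)))
E
```

```text
0 (array([-0.0101,  0.01  , -0.    ]), array([-0.0113,  0.0017,  0.0144]))
-16 (array([-0.0098,  0.0105,  0.04  ]), array([-0.0113,  0.0017,  0.0144]))
-31 (array([-0.0096,  0.0108,  0.0775]), array([-0.0113,  0.0017,  0.0144]))
-45 (array([-0.0093,  0.0112,  0.1125]), array([-0.0113,  0.0017,  0.0144]))
```

Emit:
move_arm([
  {"travel": [-0.01, 0.01, 0], "twist": [-0.011, 0.002, 0.014], "fingers": -1},
  {"travel": [-0.01, 0.01, 0], "twist": [-0.011, 0.002, 0.014], "fingers": -1},
  {"travel": [-0.01, 0.01, 0.02], "twist": [-0.011, 0.002, 0.014], "fingers": -1},
  {"travel": [-0.01, 0.01, 0.04], "twist": [-0.011, 0.002, 0.014], "fingers": -1},
  {"travel": [-0.01, 0.01, 0.06], "twist": [-0.011, 0.002, 0.014], "fingers": -1},
  {"travel": [-0.01, 0.011, 0.075], "twist": [-0.011, 0.002, 0.014], "fingers": -1},
  {"travel": [-0.01, 0.011, 0.09], "twist": [-0.011, 0.002, 0.014], "fingers": -1},
  {"travel": [-0.01, 0.011, 0.09], "twist": [-0.011, 0.002, 0.014], "fingers": -1},
])

```text
time_s: 8.05
tcp_pos: [626.3, -2.3, 173.9]
tcp_rot: [[0.027, 0.987, -0.161], [0.857, -0.106, -0.505], [-0.515, -0.124, -0.848]]
contact_force: [-0.3, 1.2, -2.4]
gripper_width: 0.54
finger_force: 61.8
```

```bash
python3 - <<'E'
from h import *
F=frame();o=telemetry.get_obs();print('tcp',((o['tcp_pos']-C)@F).round(1),'force neckframe',(o['contact_force']@F).round(1),o['wrist_torque'].round(2),o['gripper_width'],o['q'].round(2))
for n in('scene','top'):snap(n)
for n in('top','scene'): print(n,'neck',axes(n,8,40,18.5,F,26),'sleeve',axes(n,65,120,24,F,34))
E
```

```text
tcp [  1.8   1.3 104.9] force neckframe [-2.1 -0.7 -1.5] [ 0.68 -0.12 -0.11] 0.5399111866310009 [ 0.23  0.39  1.6  -0.47  1.48  0.43]
top neck (63, array([ 0.258, -1.689,  0.027, -0.042]), np.float64(0.37)) sleeve (220, array([ 1.403, -1.643,  0.012, -0.008]), np.float64(0.54))
scene neck (80, array([-1.217,  1.159,  0.03 , -0.002]), np.float64(0.27)) sleeve (352, array([0.067, 1.328, 0.002, 0.009]), np.float64(0.38))
```

The sleeve has passed over the tip and is coaxial within about 1 mm. Pushing on.

Emit:
move_arm([
  {"travel": [0.002, 0, 0.02], "twist": [0, 0, 0], "fingers": -1},
  {"travel": [0.002, 0, 0.04], "twist": [0, 0, 0], "fingers": -1},
  {"travel": [0.002, 0, 0.06], "twist": [0, 0, 0], "fingers": -1},
  {"travel": [0.002, 0, 0.08], "twist": [0, 0, 0], "fingers": -1},
  {"travel": [0.002, 0, 0.1], "twist": [0, 0, 0], "fingers": -1},
  {"travel": [0.002, 0, 0.1], "twist": [0, 0, 0], "fingers": -1},
])

```text
time_s: 8.75
tcp_pos: [619.7, -22.5, 139.4]
tcp_rot: [[0.027, 0.987, -0.161], [0.856, -0.106, -0.505], [-0.516, -0.124, -0.848]]
contact_force: [-1.8, 1.4, -3.2]
gripper_width: 0.54
finger_force: 61.8
```

```bash
python3 - <<'E'
from h import *
F=frame();o=telemetry.get_obs();print('tcp',((o['tcp_pos']-C)@F).round(1),'force neckframe',(o['contact_force']@F).round(1),o['wrist_torque'].round(2))
for z in(-10,-18):print(inc((0,0,z),(0,0,0)))
E
```

```text
tcp [ 1.5  1.6 64.3] force neckframe [-2.3 -2.2 -2.3] [ 0.83  0.1  -0.25]
(array([ 0.0001, -0.0003,  0.025 ]), array([0., 0., 0.]))
(array([ 0.0002, -0.0005,  0.045 ]), array([0., 0., 0.]))
```

Low force so far. Bottom is about 14 mm above the collar, so I'll continue gently.

Emit:
move_arm([
  {"travel": [0, 0, 0.01], "twist": [0, 0, 0], "fingers": -1},
  {"travel": [0, 0, 0.018], "twist": [0, 0, 0], "fingers": -1},
  {"travel": [0, 0, 0.026], "twist": [0, 0, 0], "fingers": -1},
  {"travel": [0, 0, 0.032], "twist": [0, 0, 0], "fingers": -1},
  {"travel": [0, 0, 0.037], "twist": [0, 0, 0], "fingers": -1},
  {"travel": [0, 0, 0.037], "twist": [0, 0, 0], "fingers": -1},
])

```text
time_s: 9.35
tcp_pos: [618.5, -27.9, 129.6]
tcp_rot: [[0.029, 0.987, -0.158], [0.857, -0.106, -0.504], [-0.514, -0.121, -0.849]]
contact_force: [-4.0, 7.9, 4.2]
gripper_width: 0.542
finger_force: 62.8
```

```bash
python3 - <<'E'
from h import *
F=frame();o=telemetry.get_obs();print('tcp',((o['tcp_pos']-C)@F).round(1),'force neckframe',(o['contact_force']@F).round(1),o['wrist_torque'].round(2),o['tcp_rot'].round(3))
E
```

```text
tcp [ 1.   2.3 53.1] force neckframe [-3.  -6.3  6.9] [ 1.12  0.91 -0.69] [[ 0.029  0.987 -0.158]
 [ 0.857 -0.106 -0.504]
 [-0.514 -0.121 -0.849]]
```

Emit:
move_arm([
  {"travel": [0, 0, 0.008], "twist": [0, 0, 0.015], "fingers": -1},
  {"travel": [0, 0, 0.012], "twist": [0, 0, 0.015], "fingers": -1},
  {"travel": [0, 0, 0.015], "twist": [0, 0, -0.015], "fingers": -1},
  {"travel": [0, 0, 0.018], "twist": [0, 0, -0.015], "fingers": -1},
  {"travel": [0, 0, 0.018], "twist": [0, 0, 0], "fingers": -1},
  {"travel": [0, 0, 0.018], "twist": [0, 0, 0], "fingers": -1},
])

```text
time_s: 9.95
tcp_pos: [618.7, -28.1, 129.3]
tcp_rot: [[0.032, 0.987, -0.155], [0.858, -0.107, -0.502], [-0.512, -0.117, -0.851]]
contact_force: [-8.1, 22.2, 26.8]
gripper_width: 0.542
finger_force: 66.1
```

```bash
python3 - <<'E'
from h import *
F=frame();o=telemetry.get_obs();print('tcp',((o['tcp_pos']-C)@F).round(1),'force neckframe',(o['contact_force']@F).round(1),(o['wrist_torque']@F).round(2))
for n in('scene','top'):snap(n)
for n in('top','scene'):
    print(n,'sleeve',axes(n,20,75,24,F,34))
    s=pickle.load(open(n+'.pkl','rb'));L=(cloud(s)-C)@F;r=np.hypot(L[...,0],L[...,1])
    k=(r>28)&(r<33)&(abs(L[...,2])<6);print('collar',np.median(L[k][:,2]).round(2))
    k=(r<26)&(r>17)&(L[...,2]>112)&(L[...,2]<135)
    print('top end z',len(L[k]),np.percentile(L[k][:,2],[50,80,90,95,98]).round(1))
    q=L[(r>21)&(r<26.5)&(L[...,2]>-8)&(L[...,2]<30)];a=np.degrees(np.arctan2(-q[:,0],q[:,1]))
    print([(b+6,np.percentile(q[(a>=b)&(a<b+12),2],5).round(1)) for b in range(-180,180,12) if ((a>=b)&(a<b+12)).sum()>5])
a,b=[pickle.load(open(n+'.pkl','rb'))['image'][...,::-1] for n in('scene','top')]
cv2.imwrite('pics/m8.png',np.hstack([cv2.resize(a[195:295,210:310],(400,400),interpolation=2),cv2.resize(b[165:265,320:420],(400,400),interpolation=2)]))
E
```

```text
tcp [ 1.   2.5 52.8] force neckframe [ -1.4 -14.9  32.5] [-3.62  0.27  0.13]
top sleeve (184, array([ 0.783, -0.733,  0.02 , -0.014]), np.float64(0.47))
collar 0.17
top end z 156 [119.7 122.4 124.1 127.5 129.7]
[(-162, np.float64(0.6)), (-150, np.float64(-1.2)), (-138, np.float64(1.0)), (-126, np.float64(1.6)), (-114, np.float64(-0.5)), (-102, np.float64(0.6)), (-90, np.float64(-1.3)), (-78, np.float64(-0.8)), (-66, np.float64(2.0)), (-54, np.float64(-0.5)), (-42, np.float64(1.4))]
scene sleeve (288, array([-0.894,  2.389, -0.009,  0.019]), np.float64(0.4))
collar -0.36
top end z 160 [118.7 120.1 120.8 122.1 122.9]
[(-102, np.float64(-1.6)), (-90, np.float64(-1.7)), (-78, np.float64(-2.6)), (-66, np.float64(-1.7)), (-54, np.float64(-1.4)), (-42, np.float64(-2.1)), (-30, np.float64(0.5)), (-18, np.float64(0.2)), (-6, np.float64(-0.1)), (6, np.float64(-2.1)), (18, np.float64(8.1)), (30, np.float64(1.8)), (42, np.float64(0.2)), (54, np.float64(-0.1))]
```

View pics/m8.png

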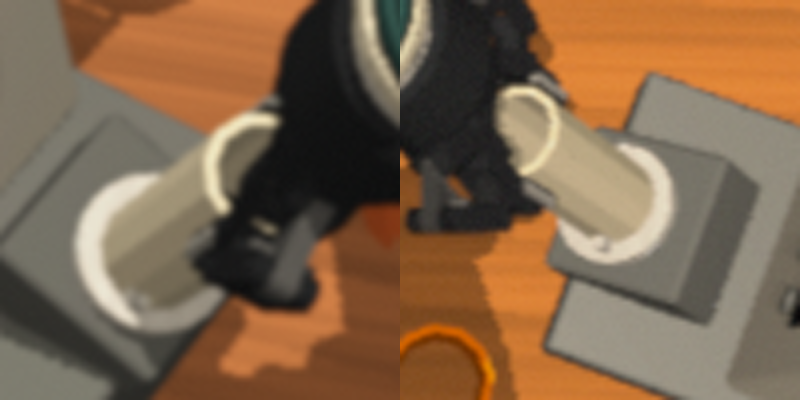

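The sleeve is home: lower end at z≈0 on the collar, rim at about 120 mm, notches over the lugs, and a firm stop at 32 N. I'll relax the push, open, and retreat along the axis.

Emit:
move_arm([
  {"travel": [0, 0, -0.008], "twist": [0, 0, 0], "fingers": -1},
  {"travel": [0, 0, -0.013], "twist": [0, 0, 0], "fingers": -1},
  {"travel": [0, 0, -0.013], "twist": [0, 0, 0], "fingers": -1},
  {"travel": [0, 0, -0.013], "twist": [0, 0, 0], "fingers": 1},
  {"travel": [0, 0, -0.013], "twist": [0, 0, 0], "fingers": 1},
  {"travel": [0, 0, -0.013], "twist": [0, 0, 0], "fingers": 1},
  {"travel": [0, 0, -0.013], "twist": [0, 0, 0], "fingers": 1},
  {"travel": [0, 0, -0.013], "twist": [0, 0, 0], "fingers": 1},
  {"travel": [0, 0, -0.013], "twist": [0, 0, 0], "fingers": 1},
  {"travel": [0, 0, -0.013], "twist": [0, 0, 0], "fingers": 1},
])

```text
time_s: 11.05
tcp_pos: [618.2, -30.3, 126.7]
tcp_rot: [[0.028, 0.987, -0.159], [0.856, -0.106, -0.505], [-0.515, -0.122, -0.848]]
contact_force: [-0.0, -0.2, -0.4]
gripper_width: 1.0
finger_force: 0.0
```

```bash
python3 - <<'E'
from h import *
F=frame();o=telemetry.get_obs();print('tcp',((o['tcp_pos']-C)@F).round(1),(o['contact_force']@F).round(1))
E
```

```text
tcp [ 1.5  2.7 49.4] [-0.   0.  -0.4]
```

Open and free of force. Retreating along the neck axis.

Emit:
move_arm([
  {"travel": [0, 0, -0.05], "twist": [0, 0, 0], "fingers": 1},
  {"travel": [0, 0, -0.1], "twist": [0, 0, 0], "fingers": 1},
  {"travel": [0, 0, -0.17], "twist": [0, 0, 0], "fingers": 1},
  {"travel": [0, 0, -0.25], "twist": [0, 0, 0], "fingers": 1},
  {"travel": [0, 0, -0.35], "twist": [0, 0, 0], "fingers": 1},
  {"travel": [0, 0, -0.35], "twist": [0, 0, 0], "fingers": 1},
  {"travel": [0, 0, -0.35], "twist": [0, 0, 0], "fingers": 1},
  {"travel": [0, 0, -0.35], "twist": [0, 0, 0], "fingers": 1},
])

```text
time_s: 11.85
tcp_pos: [639.6, 40.2, 244.2]
tcp_rot: [[0.027, 0.987, -0.16], [0.856, -0.106, -0.506], [-0.516, -0.124, -0.848]]
contact_force: [-0.5, 0.1, -0.2]
gripper_width: 0.998
finger_force: 0.0
```

```bash
python3 - <<'E'
from h import *
F=frame()
for n in('scene','top'):snap(n)
for n in('top','scene'):
    print(n,'sleeve',axes(n,20,110,24,F,34))
    s=pickle.load(open(n+'.pkl','rb'));L=(cloud(s)-C)@F;r=np.hypot(L[...,0],L[...,1])
    k=(r<26)&(r>17)&(L[...,2]>112)&(L[...,2]<135)
    print('top end z',len(L[k]),np.percentile(L[k][:,2],[50,80,90,95]).round(1))
o=telemetry.get_obs();print(o['contact_force'],abs(o['joint_velocities']).max())
E
```

```text
top sleeve (519, array([ 0.116, -1.533,  0.027, -0.02 ]), np.float64(1.32))
top end z 221 [119.9 121.3 122.  122.7]
scene sleeve (856, array([-1.841,  2.83 , -0.015,  0.033]), np.float64(1.65))
top end z 339 [119.1 120.4 121.  121.5]
[-0.09764388  0.12290556  0.13674147] 0.003432185771717257
```

The sleeve stays seated (rim at about 120 mm, axis aligned), so I'm handing in.

```bash
python3 -c "
from plant import job;print(job.close_job())"
```

```text
the job is handed in; nothing more can be done
None
```

Sleeve_b is seated flush on the collar with its notches over the lugs, released with the gripper clear, and the job is handed in; no verdict came back, and my first grasp failed and tipped sleeve_b by about 8° before it settled upright, though I saw no other object move.

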